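# Put the colour-coded bench bottles back in their own dishes

## Task

The four small bottles on the bench stand in each other's dishes. Put each upright into the dish that matches its top: white nozzle in white, green cap in green, yellow cap in yellow, red lid in red, parking a bottle in the empty blue dish where you need a free place. Never let a bottle tip over, and leave the beige vacuum capsule where it is.

Things in the scene. Friction and masses are not known exactly. Their poses are not given: they have to be found in the camera images.
- white_dropper: teal round dropper bottle with a white nozzle on top: body 34 mm diameter up to 61 mm above its underside, nozzle 22 mm diameter above that, 91 mm tall in all, about 35 g. Stands upright in the wrong dish at the start. Origin: centre of its underside; z points up along its axis.
- green_dropper: teal round dropper bottle with a white label and a green screw cap: body 34 mm diameter up to 61 mm above its underside, cap 30 mm diameter above that, 82 mm tall in all, about 35 g. Stands upright in the wrong dish at the start. Origin: centre of its underside; z points up along its axis.
- yellow_vial: small yellow round oil vial with a yellow cap: 16 mm diameter, 46 mm tall, about 15 g. Stands upright in the wrong dish at the start. Origin: centre of its underside; z points up along its axis.
- red_jar: small round amber grease jar with a red lid: body 36 mm diameter up to 40 mm above its underside, then a 30 mm neck, lid 33 mm diameter from 54 mm up, 70 mm tall in all, about 50 g. Stands upright in the wrong dish at the start. Origin: centre of its underside; z points up along its axis.
- white_dish: round shallow dish of white plastic, fixed to the bench: 68 mm across outside, 58 mm inside, its floor 4 mm and its rim 10 mm above the bench, a thin black rubber disc on the floor. Origin: centre of its underside, on the bench (z = 0). Home of white_dropper; another of the four bottles stands in it at the start. The dishes are at least 110 mm apart, centre to centre.
- green_dish: round shallow dish of green plastic, fixed to the bench: 68 mm across outside, 58 mm inside, its floor 4 mm and its rim 10 mm above the bench, a thin black rubber disc on the floor. Origin: centre of its underside, on the bench (z = 0). Home of green_dropper; another of the four bottles stands in it at the start. The dishes are at least 110 mm apart, centre to centre.
- yellow_dish: round shallow dish of yellow plastic, fixed to the bench: 68 mm across outside, 58 mm inside, its floor 4 mm and its rim 10 mm above the bench, a thin black rubber disc on the floor. Origin: centre of its underside, on the bench (z = 0). Home of yellow_vial; another of the four bottles stands in it at the start. The dishes are at least 110 mm apart, centre to centre.
- red_dish: round shallow dish of red plastic, fixed to the bench: 68 mm across outside, 58 mm inside, its floor 4 mm and its rim 10 mm above the bench, a thin black rubber disc on the floor. Origin: centre of its underside, on the bench (z = 0). Home of red_jar; another of the four bottles stands in it at the start. The dishes are at least 110 mm apart, centre to centre.
- blue_dish: round shallow dish of blue plastic, fixed to the bench: 68 mm across outside, 58 mm inside, its floor 4 mm and its rim 10 mm above the bench, a thin black rubber disc on the floor. Origin: centre of its underside, on the bench (z = 0). Spare: empty at the start, a free place to park a bottle.
- vacuum_capsule: bystander: beige round vacuum capsule, a drum about 55 mm across and 28 mm high with a bracket (61 mm overall) and an upright stem to 49 mm. Loose; to be left alone. Origin: centre of its underside.
Mind the look-alikes: they are no part of the job. Leave any pink or purple look-alike of the green_dropper alone.

How it is judged:
At the end, for the whole second after the job is handed in: Each of the four bottles stands at rest and upright (within 0.1 rad) on the floor of the dish of its own colour, its axis within 22 mm of the dish's centre and its underside 1 to 7.5 mm above the bench, so not on the rim; the blue dish is empty again (horizontal distance between white_dropper and white_dish below 0.022 m and z of white_dropper in the frame of white_dish between 0.001 and 0.0075 m and angle between each of white_dropper, green_dropper, yellow_vial, red_jar's own z axis and vertical below 0.1 rad and linear speed of each of white_dropper, green_dropper, yellow_vial, red_jar below 0.02 m/s and horizontal distance between green_dropper and green_dish below 0.022 m and z of green_dropper in the frame of green_dish between 0.001 and 0.0075 m and horizontal distance between yellow_vial and yellow_dish below 0.022 m and z of yellow_vial in the frame of yellow_dish between 0.001 and 0.0075 m and horizontal distance between red_jar and red_dish below 0.022 m and z of red_jar in the frame of red_dish between 0.001 and 0.0075 m); the robot touches nothing.
It fails at once if a bottle is tipped over (more than 0.8 rad from upright) (angle between any of white_dropper, green_dropper, yellow_vial, red_jar's own z axis and vertical above 0.8 rad).
It fails at once if the vacuum capsule is moved more than 20 mm (distance of vacuum_capsule from where it was at the start of the episode above 0.02 m).
It also fails if it takes over 131 s, if anything falls off the work surface, if the arm or the gripper's body presses on something with over 40 N, if the wrist force passes 120 N, or if a joint passes its speed limit or range.

## Robot

A 7-joint arm with a two-finger parallel gripper is mounted at the origin on a cart in front of the work surface, level with it; the furniture and walls round the work are solid. World frame = base frame: x ahead of the robot, y to its left, z up, the work surface at z = 0. Lengths are in m, angles in rad, forces in N, time in s.
With the tool pointing down it reaches from about 0.4 to 0.9 m from the base axis. Payload 5.5 kg.
Tool frame: the origin (TCP) lies midway between the tips of the shut fingers; the grasp point (between the pads) lies 19 mm behind it (manip.grip_depth is the distance from the TCP to the grasp point, in m); z points along the fingers, y is the line along which they close (so a half turn about z gives the same grasp; the last joint's range is limited). The gripper opens to 92 mm and grips with 3 to 60 N. Pads are 19 mm wide; open, the fingers measure 130 mm over their backs; the gripper's body (75 mm by 190 mm) begins 47 mm behind the grasp point.
Start: joints at [-0.875, 0.501, -0.427, 1.55, 0.221, 1.138, -0.21], TCP at [0.273, 0.59, 0.227] pointing down, gripper open.
Joint ranges: [-2.88, 2.88], [-0.31, 2.03], [-1.54, 1.56], [0.2, 2.42], [-1.41, 4.55], [0.19, 2.02], [-2.57, 2.57]. Speed limits (rad/s): [2.57, 2.57, 3.14, 3.14, 3.14, 3.14, 3.14].

## Interface

Orientations are given as a unit quaternion [x, y, z, w].
In Python, from bench import manip, effector, viewer gives the robot as it stands. Calls block until the motion is done:
- manip.move_pose(position, orientation): joint-space move of the TCP to a pose.
- manip.servo_line(position, ori=None, vel=0.15): straight line of the TCP; ori=None keeps the orientation; vel is the mean speed in m/s.
- manip.movej(angles): joint-space move.
- effector.open_jaws() and effector.close(f_grip=None): open the fingers fully, or close them until they stop; f_grip is the grip in N (None keeps the last).
- manip.sleep(seconds).
- manip.solve_ik(position, orientation): joint angles nearest the present ones, or None.
- viewer.get_image(name): name is "side" or "top"; returns the picture (480x640x3 uint8, red, green, blue); there is no depth.
- viewer.get_calibration(name): a dict with "vfov" (degrees; the focal length in pixels is half the picture's height over the tangent of half this angle, whatever the lens; pixels are square), "cx", "cy" (the principal point, pixels), "eye" and "attitude" of the camera in the world. Camera axes: x right, y down, z forward; pixel columns grow to the right and rows downward; lengths in m; the calibration is good to about 2 mm. A picture is of the moment at which its call begins. get_calibration takes no time and is no camera call.
A pose or a line that the arm cannot do raises manip.PlanningError and nothing moves.
- manip.hand_in(): hands the job in; it is judged then, once.
Readings, each from a call of its own:
- manip.current_clock(): time.
- manip.current_q(): joint angles.
- manip.current_joint_velocities(): joint speeds.
- manip.current_tau(): joint torques, N m.
- manip.current_tool_pos(): TCP position.
- manip.current_tcp_rot(): TCP orientation.
- manip.current_force(): force on the tool from outside, world axes, zero at the start.
- manip.current_wrist_torque(): the same for the moment, N m.
- manip.current_finger_gap(): finger opening in m.
- manip.current_gripper_force(): force on a finger pad.
Only numpy, scipy, OpenCV 4.12 (cv2) and the standard library are available. Lean on these libraries where they do the work, as an engineer would, in place of code of your own. Each camera call takes 0.05 s, during which the arm holds its last target. There are 200 camera calls.

## Working session

There is one attempt and no reset: what is moved stays moved. The work goes in short steps, each a Python script; the robot and the scene stay as the last script left them, time stands still between calls to the robot, and variables do not carry over. Pictures are saved under pics/ and viewed, at most 14 in all, crops included, and the job is handed in when it is done.

```bash
mkdir -p pics; ls
python3 - <<'E'
from bench import manip, effector, viewer
import cv2
for n in("top","side"):
    im=viewer.get_image(n); cv2.imwrite(f"pics/{n}0.png",im[:,:,::-1]); print(n,viewer.get_calibration(n))
print(manip.current_clock(),manip.current_tcp_rot(),manip.grip_depth,manip.current_finger_gap())
E
```

```text
pics
top {'vfov': 47.89398518188407, 'cx': 315.1284300088903, 'cy': 238.74975726305968, 'eye': array([ 0.39576093, -0.05865931,  0.9064453 ]), 'attitude': array([-0.69936346,  0.71014346, -0.0615339 ,  0.05292069])}
side {'vfov': 53.95000845885894, 'cx': 314.43520751614915, 'cy': 238.96641005555688, 'eye': array([0.49605723, 0.66761086, 0.48584351]), 'attitude': array([-0.01533114,  0.86885439, -0.49451045,  0.01778813])}
0.1 [ 2.14659318e-01  9.76688592e-01 -8.55430547e-04 -1.97318524e-04] 0.0188 0.09189777191360914
```

View pics/top0.png

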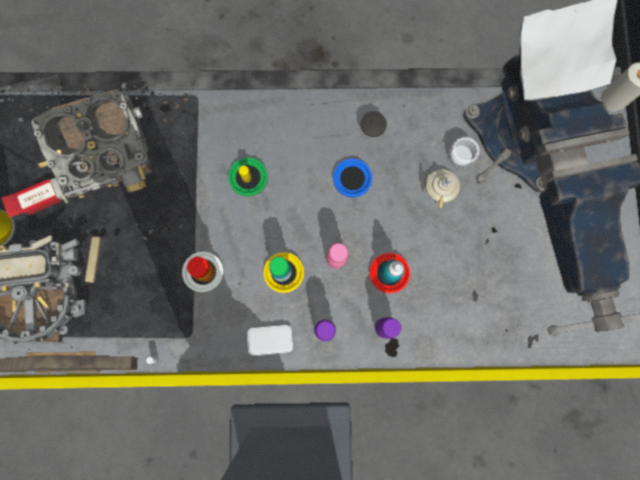

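View pics/side0.png

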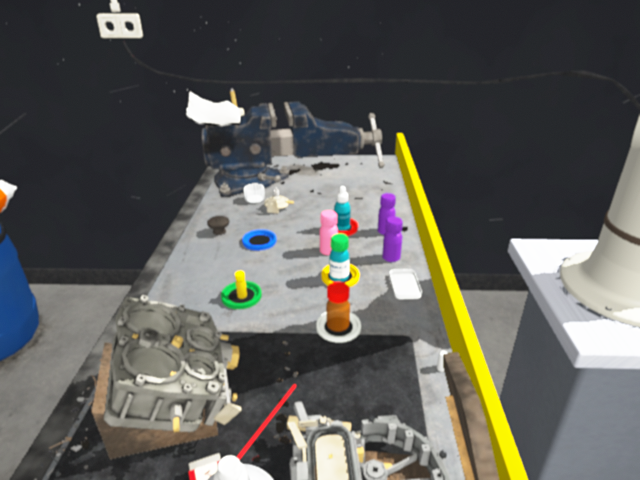

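The top view shows the red jar in the white dish (202,271), green dropper in yellow (283,272), white dropper in red (390,272), yellow vial in green (248,176), and blue empty (352,177). The look-alikes are at (338,255), (325,330) and (389,327), and the capsule is at (443,185). So the job is two swaps through blue.

```bash
cat > h.py <<'E'
import numpy as np, cv2
from scipy.spatial.transform import Rotation as R
from bench import manip, effector, viewer
def ray(n,uv):
    c=viewer.get_calibration(n); f=240/np.tan(np.radians(c["vfov"]/2))
    d=R.from_quat(c["attitude"]).apply([(uv[0]-c["cx"])/f,(uv[1]-c["cy"])/f,1.0]); return c["eye"],d/np.linalg.norm(d)
def onplane(n,uv,z):
    e,d=ray(n,uv); return (e+d*(z-e[2])/d[2])
def tri(a,b):
    (e1,d1),(e2,d2)=ray("top",a),ray("side",b)
    t=np.linalg.lstsq(np.c_[d1,-d2],e2-e1,rcond=None)[0]
    p,q=e1+t[0]*d1,e2+t[1]*d2; return (p+q)/2,np.linalg.norm(p-q)
HUE={"red":[(0,8),(172,180)],"green":[(55,80)],"yellow":[(22,34)],"blue":[(100,118)],"pink":[(160,176)],"purple":[(130,150)]}
def mask(im,col):
    h=cv2.cvtColor(im,cv2.COLOR_RGB2HSV)
    if col=="white": return cv2.inRange(h,(0,0,185),(180,45,255))
    m=sum(cv2.inRange(h,(a,110,70),(b,255,255)) for a,b in HUE[col]); return m.astype(np.uint8)
def blobs(im,col,ctr,r=32,amin=15):
    m=mask(im,col); w=np.zeros_like(m); cv2.circle(w,ctr,r,255,-1); m&=w
    k,l,s,c=cv2.connectedComponentsWithStats(m)
    return [(s[i,4],c[i],(l==i).astype(np.uint8)) for i in np.argsort(-s[:,4]) if i and s[i,4]>=amin]
E
python3 - <<'E'
from h import *
np.set_printoptions(precision=4,suppress=True)
T=viewer.get_image("top");S=viewer.get_image("side")
D={"white":(202,271),"green":(248,176),"yellow":(283,272),"red":(390,272),"blue":(352,177)}
DS={"white":(339,325),"green":(241,294),"yellow":(341,276),"red":(345,227),"blue":(259,240)}
for k in D:
    o=[]
    for n,im,c in(("top",T,D[k]),("side",S,DS[k])):
        b=blobs(im,k,c,26); m=sum(x[2] for x in b)
        pts=cv2.findNonZero(m); e=cv2.fitEllipse(cv2.convexHull(pts)); o+=[onplane(n,e[0],.008)[:2]]; sz=e[1]
        print(k,n,np.round(e[0],1),np.round(sz,1),o[-1])
B={"red":((200,266),(338,292),.070+.004),"green":((281,266),(340,242),.086),"yellow":((244,174),(240,277),.05),"white":((397,268),(342,194),.095),
 "pink":((338,252),(328,215),.082),"purple":((325,329),(394,224),.082),"purple ":((390,326),(387,200),.082)}
for k,(a,b,z) in B.items():
    A=blobs(T,k.strip(),a,14)
    C=blobs(S,k.strip(),b,12)
    p=onplane("top",A[0][1],z-.004)
    print(k,A[0][:2],C[0][:2] if C else None,p, tri(A[0][1],C[0][1]) if C else "")
print("capsule",onplane("top",(443,187),.02))
E
```

```text
white top [218.9 264.8] [ 5.  20.6] [0.5009 0.0905]
white side [338.3 320.9] [42.2 47.5] [0.4916 0.1088]
green top [247.5 176.4] [38.5 39.2] [0.6525 0.0434]
green side [240.8 294.6] [27.9 41.7] [0.6537 0.0468]
yellow top [283.3 272. ] [40.8 40.8] [ 0.4872 -0.0169]
yellow side [339.9 274.9] [26.7 39.5] [ 0.4889 -0.0137]
red top [389.5 272.5] [40.5 41.2] [ 0.4836 -0.1941]
red side [347.4 226.6] [17.7 21.2] [ 0.4732 -0.1881]
blue top [352.2 177.4] [39.  39.7] [ 0.6485 -0.1363]
blue side [258.8 239.6] [21.2 34.9] [ 0.6498 -0.1321]
red (np.int32(375), array([197.8267, 266.8747])) (np.int32(404), array([337.6658, 292.1881])) [0.4908 0.1127 0.07  ] (array([0.4922, 0.1134, 0.0662]), np.float64(0.0019278393034443022))
green (np.int32(294), array([278.7823, 266.2517])) (np.int32(267), array([339.3333, 242.6667])) [ 0.4886 -0.0135  0.082 ] (array([ 0.4901, -0.0131,  0.0745]), np.float64(0.0012839037418046209))
yellow (np.int32(176), array([244.6761, 173.6818])) (np.int32(175), array([240.0229, 279.3543])) [0.6464 0.0437 0.046 ] (array([0.6507, 0.0449, 0.0373]), np.float64(0.0035392989154277876))
white (np.int32(104), array([396.3077, 269.9423])) (np.int32(289), array([343.3806, 192.8478])) [ 0.4793 -0.1921  0.091 ] (array([ 0.4813, -0.1937,  0.082 ]), np.float64(0.0023065469805160503))
pink (np.int32(26), array([332.0385, 261.7692])) (np.int32(50), array([324.86, 222.62])) [ 0.4947 -0.0954  0.078 ] (array([ 0.5068, -0.0964,  0.0657]), np.float64(0.021029126775914994))
purple (np.int32(329), array([324.6565, 330.0638])) (np.int32(356), array([392.2107, 224.6966])) [ 0.391 -0.082  0.078] (array([ 0.3931, -0.0825,  0.0714]), np.float64(0.004309548708676339))
purple  (np.int32(404), array([388.0668, 327.5619])) (np.int32(241), array([387.3071, 202.3776])) [ 0.3932 -0.1782  0.078 ] (array([ 0.3942, -0.1797,  0.0683]), np.float64(0.0021720780686402754))
capsule [ 0.6263 -0.2886  0.02  ]
```

```bash
cat >> h.py <<'E'
DISH={"white":None,"green":(.653,.045),"yellow":(.488,-.0155),"red":(.4836,-.1925),"blue":(.649,-.1345)}
DISH["white"]=tuple((onplane("top",(202.5,271.5),.008)[:2]+np.array([.0005,.0015])))
PHI={"white":0,"green":0,"yellow":158,"red":122,"blue":60}
TZ={"white":.038,"green":.031,"yellow":.018,"red":.019}
def ori(phi):
    a=np.radians(phi); y=np.array([np.cos(a),np.sin(a),0]); z=np.array([0,0,-1.]); return R.from_matrix(np.c_[np.cross(y,z),y,z]).as_quat()
def goto(xy,phi,z=.21):
    q0=np.array(manip.current_q()); best=None
    for p in(phi,phi+180):
        q=manip.solve_ik([*xy,z],ori(p))
        if q is not None and (best is None or abs(q-q0).max()<abs(best[0]-q0).max()): best=(np.array(q),p)
    manip.move_pose([*xy,z],ori(best[1]))
def pick(b,xy,dish):
    effector.open_jaws() if manip.current_finger_gap()<.09 else None
    goto(xy,PHI[dish]); manip.servo_line([*xy,TZ[b]+.03],vel=.2); manip.servo_line([*xy,TZ[b]],vel=.06)
    effector.close(15); print(b,"gap",round(manip.current_finger_gap(),4),"F",np.round(manip.current_force(),1))
    manip.servo_line([*xy,.21],vel=.2); print("held gap",round(manip.current_finger_gap(),4),"t",manip.current_clock())
def place(b,dish):
    xy=DISH[dish]; goto(xy,PHI[dish]); manip.servo_line([*xy,TZ[b]+.02],vel=.2); manip.servo_line([*xy,TZ[b]+.001],vel=.04)
    print("place F",np.round(manip.current_force(),1)); effector.open_jaws(); manip.servo_line([*xy,.21],vel=.2); print("t",manip.current_clock())
def snap(tag):
    for n in("top","side"): cv2.imwrite(f"pics/{n}_{tag}.png",viewer.get_image(n)[:,:,::-1])
E
python3 - <<'E'
from h import *
print(DISH["white"])
pick("white",(.4808,-.1925),"red"); place("white","blue")
goto(DISH["white"],0); snap("a")
a=cv2.imread("pics/top_a.png")[120:360,140:460]; b=cv2.imread("pics/side_a.png")[150:350,180:440]
cv2.imwrite("pics/a.png",np.hstack([cv2.resize(a,(400,300)),cv2.resize(b,(390,300))]))
E
```

```text
(np.float64(0.49052387968063305), np.float64(0.11901296113511096))
white gap 0.0332 F [ 0.5 -0.6  0.7]
held gap 0.0334 t 6.5083
place F [-0.6 -0.4 -0.7]
t 11.15
```

View pics/a.png

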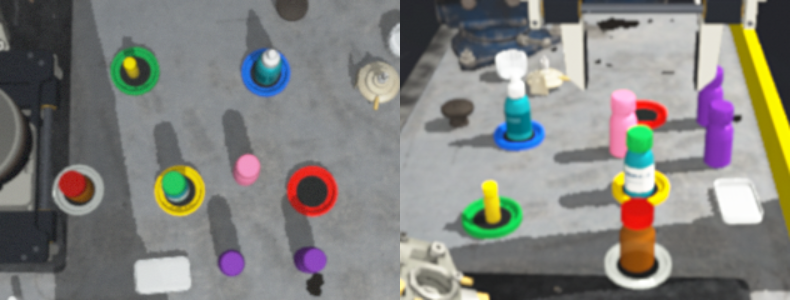

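The white dropper stands in blue at crop (268,70), and red is empty at (312,190). The jar's lid is at (73,185) in the white dish centred at (78,189). Next I move the jar to red and the white dropper to white.

Run:
```python
from h import *
np.set_printoptions(precision=4,suppress=True)
print("white dish side",onplane("side",(338.7,326),.008))
T=cv2.imread("pics/top_a.png")[:,:,::-1].copy();S=cv2.imread("pics/side_a.png")[:,:,::-1].copy()
A=blobs(T,"red",(198,267),14)[0];C=blobs(S,"red",(338,292),12)[0]; print("jar",tri(A[1],C[1]))
e=cv2.fitEllipse(cv2.convexHull(cv2.findNonZero(blobs(T,"red",(390,272),28)[0][2]))); print("red dish",e,onplane("top",e[0],.008))
pick("red",(.4915,.1135),"white"); place("red","red")
A=None;T=viewer.get_image("top");S=viewer.get_image("side")
print("white drop tops",onplane("top",blobs(T,"white",(356,172),14)[0][1],.088),[ (b[0],b[1]) for b in blobs(T,"white",(202,271),26)][:3])
cv2.imwrite("pics/b.png",np.hstack([T[:,:,::-1][150:350,150:430],S[:,:,::-1][150:350,180:440]]))
```

```text
white dish side [0.4911 0.1205 0.008 ]
jar (array([0.4922, 0.1137, 0.066 ]), np.float64(0.0020024182561626438))
red dish ((389.469970703125, 272.50006103515625), (40.583770751953125, 41.33684158325195), 133.1261749267578) [ 0.4837 -0.1941  0.008 ]
red gap 0.0352 F [-0.1  0.5  0.2]
held gap 0.0355 t 16.4167
place F [-0.5 -0.3 -0.5]
t 21.3417
white drop tops [ 0.6436 -0.1339  0.088 ] [(np.int32(204), array([187.0833, 272.3971]))]
```

View pics/b.png

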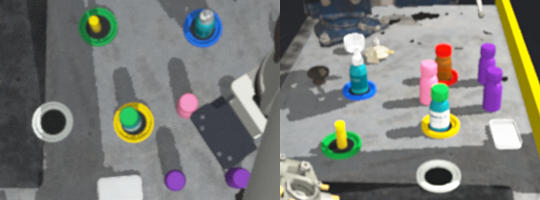

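The red jar stands in red (side crop 443,65). The white dish is empty at top pixel (202,272), which confirms its centre. I continue with the white dropper to white, then green to blue.

Run:
```python
from h import *
np.set_printoptions(precision=4,suppress=True)
pick("white",(.6465,-.1345),"blue"); place("white","white")
pick("green",(.4895,-.0135),"yellow"); place("green","blue")
T=viewer.get_image("top")
print("yellow blobs",[(b[0],b[1]) for b in blobs(T,"yellow",(244,174),14)],"green top",onplane("top",blobs(T,"green",(356,172),14)[0][1],.08))
goto((.648,.045),0); S=viewer.get_image("side")
cv2.imwrite("pics/c.png",np.hstack([T[:,:,::-1][150:350,150:430],S[:,:,::-1][150:350,180:440]]))
```

```text
white gap 0.0334 F [-0.6 -0.7  0.6]
held gap 0.0329 t 25.9583
place F [ 0.6  0.5 -0.3]
t 30.8333
green gap 0.0331 F [0.2 0.5 0.6]
held gap 0.0334 t 34.95
place F [ 0.3  0.8 -0.2]
t 39.825Traceback (most recent call last):
  File "<stdin>", line 6, in <module>
IndexError: list index out of range
```

The green cap was hidden by the gripper above blue. I move aside and look again.

Run:
```python
from h import *
np.set_printoptions(precision=4,suppress=True)
goto((.45,.05),0,.25)
T=viewer.get_image("top"); S=viewer.get_image("side")
for c in("yellow","green"): print(c,[(b[0],b[1]) for b in blobs(T,c,(244,174) if c=="yellow" else (356,172),18)])
cv2.imwrite("pics/c.png",np.hstack([T[:,:,::-1][150:350,150:430],S[:,:,::-1][150:350,180:440]]))
```

```text
yellow [(np.int32(174), array([244.7069, 173.7126]))]
green [(np.int32(303), array([353.8482, 166.1881]))]
```

View pics/c.png

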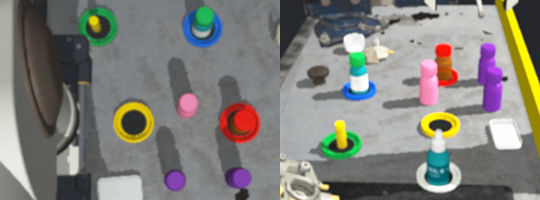

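White stands in white (side crop 437,165), green in blue (357,75), and yellow is empty (441,125). Next is the vial to yellow and green to green.

Run:
```python
from h import *
np.set_printoptions(precision=4,suppress=True)
g=onplane("top",(353.85,166.2),.079); print("green at",g)
pick("yellow",(.649,.0445),"green"); 
if manip.current_finger_gap()>.01:
    place("yellow","yellow")
    if np.hypot(*(g[:2]-DISH["blue"]))<.012: pick("green",(g[0]+.001,g[1]),"blue"); place("green","green")
goto((.45,.33),0,.3)
T=viewer.get_image("top"); S=viewer.get_image("side")
cv2.imwrite("pics/top_d.png",T[:,:,::-1]);cv2.imwrite("pics/side_d.png",S[:,:,::-1])
cv2.imwrite("pics/d.png",cv2.resize(np.hstack([T[:,:,::-1][150:350,150:430],S[:,:,::-1][150:350,180:440]]),(800,296)))
```

```text
green at [ 0.6468 -0.1332  0.079 ]
yellow gap 0.0156 F [-0.2 -0.3  0.4]
held gap 0.0157 t 46.0583
place F [-0.2  0.   0.1]
t 50.8
green gap 0.0334 F [-0.4 -0.2 -0.7]
held gap 0.0333 t 55.5333
place F [-0.1  0.1 -1. ]
t 60.6167
```

View pics/d.png

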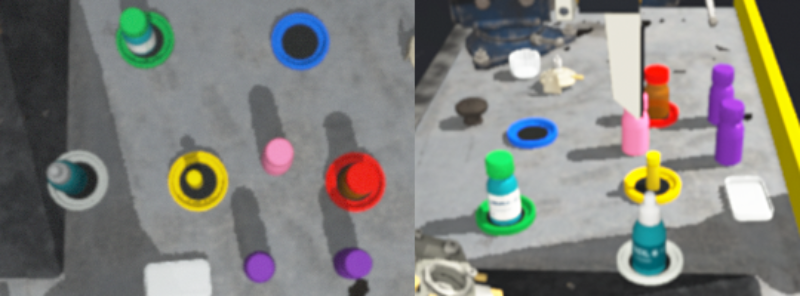

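All four are upright in their own dishes and blue is empty at (300,41). I check the offsets by numbers before handing in.

Run:
```python
from h import *
np.set_printoptions(precision=4,suppress=True)
T=viewer.get_image("top");S=viewer.get_image("side")
for c,a,b,z in(("green",(243,165),(235,262),.079),("yellow",(281,271),(335,259),.035),("red",(393,272),(337,203),.07),("white",(191,269),(332,285),.088)):
    A=blobs(T,c,a,8 if c in("yellow",) else 10); B=blobs(S,c,b,10)
    p=onplane("top",A[0][1],z)[:2]; print(c,A[0][:2],p,"off mm",(p-DISH[c])*1e3, tri(A[0][1],B[0][1]) if B else "")
print(manip.current_finger_gap(),manip.current_force())
```

```text
green (np.int32(285), array([242.3474, 164.7439])) [0.6514 0.0435] off mm [-1.5614 -1.46  ] (array([0.6548, 0.0445, 0.072 ]), np.float64(0.002295561353841148))
yellow (np.int32(142), array([280.8662, 270.4859])) [ 0.4869 -0.0142] off mm [-1.0684  1.2876] (array([ 0.4898, -0.0144,  0.0359]), np.float64(0.00584764427588138))
red (np.int32(304), array([393.1941, 271.6711])) [ 0.4788 -0.1906] off mm [-4.8081  1.919 ] (array([ 0.4841, -0.1918,  0.0649]), np.float64(0.009586081367649709))Traceback (most recent call last):
  File "<stdin>", line 6, in <module>
IndexError: list index out of range
```

Run:
```python
from h import *
print(onplane("top",(189,266.5),.09)-np.array([*DISH["white"],0]))
print(manip.hand_in(), manip.current_clock())
```

```text
[-0.00119582  0.00294952  0.09      ]
the job is handed in; nothing more can be done
the job is handed in; nothing more can be done
```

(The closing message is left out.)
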